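# Brush out the tall mug in its tilted drying stand

## Robot

A 7-joint arm with a two-finger parallel gripper is mounted at the origin on the work surface. World frame = base frame: x ahead of the robot, y to its left, z up, the work surface at z = 0. Lengths are in m, angles in rad, forces in N, time in s.
With the tool pointing down it reaches from about 0.425 to 0.925 m from the base axis. Payload 6.8 kg.
Tool frame: the origin (TCP) lies midway between the tips of the shut fingers; the grasp point (between the pads) lies 19 mm behind it; z points along the fingers, y is the direction in which the jaws open and shut (so a half turn about z gives the same grasp; the last joint's range is limited). The gripper opens to 85 mm and grips with 20 to 120 N. Pads are 22 mm wide; open, the fingers measure 114 mm over their backs; the gripper's body (76 mm by 85 mm) begins 54 mm behind the grasp point. The pads swing forward as they close: fully open they stand 13 mm farther back than shut.
Start: joints at [-0.108, 0.477, 0.022, 1.555, -0.011, 1.109, -0.083], TCP at [0.675, 0, 0.231] pointing down, gripper open.
Joint ranges: [-2.96, 2.96], [-0.34, 2.1], [-1.41, 1.46], [0.24, 2.44], [-1.37, 4.51], [0.17, 1.92], [-2.96, 2.96]. Speed limits (rad/s): [2.39, 2.39, 3.14, 3.14, 3.14, 3.14, 3.14].

## Interface

Orientations are given as a 3x3 rotation matrix whose columns are the frame's x, y, z axes.
In Python, from station import bot, optics gives the robot as it stands. The module is installed in compiled form; this text tells all that it offers. Calls block until the motion is done:
- bot.move_ptp(position, orientation): joint-space move of the TCP to a pose.
- bot.move_linear(position, max_speed=0.15, orientation=None): straight line of the TCP; orientation=None keeps the orientation; max_speed is the mean speed in m/s.
- bot.goto_joints(angles): joint-space move.
- bot.ungrasp() and bot.gripper_close(effort=None): open the fingers fully, or close them until they stop; effort is the grip in N (None keeps the last).
- bot.sleep(seconds).
- bot.ik(position, orientation): joint angles nearest the present ones, or None.
- optics.get_image(name): name is "scene" or "side" or "wrist"; returns a dict with "frame" (400x640x3 uint8, red, green, blue), "vertical_fov" (degrees; the focal length in pixels is half the picture's height over the tangent of half this angle, whatever the lens; pixels are square), "cx", "cy" (the principal point, pixels), "R" (3x3) and "t" (3): a world point X has camera coordinates R X + t; the wrist camera has in their place "mount" (4x4, takes a point from camera to tool coordinates, whose origin is the TCP and whose axes are the flange's). Camera axes: x right, y down, z forward; pixel columns grow to the right and rows downward; lengths in m; the calibration is good to about 2 mm. A picture is of the moment at which its call begins: read the wrist's pose just before it. There is no depth.
A pose or a line that the arm cannot do raises bot.MotionError and nothing moves.
- bot.close_job(): hands the job in, once; it reports no verdict.
Readings, each from a call of its own:
- bot.read_t(): time.
- bot.read_q(): joint angles.
- bot.read_dq(): joint speeds.
- bot.read_tau(): joint torques, N m.
- bot.read_tcp_pos(): TCP position.
- bot.read_eef_rot(): TCP orientation.
- bot.read_wrist_force(): force on the tool from outside, world axes, zero at the start.
- bot.read_moment(): the same for the moment, N m.
- bot.read_grip_width(): finger opening in m.
Only numpy, scipy, OpenCV 4.12 (cv2) and the standard library are available. Lean on these libraries where they do the work, as an engineer would, in place of code of your own. Each camera call takes 0.05 s, during which the arm holds its last target.

## Task

Take the long brush out of its fork rack and brush out the tall blue mug where it leans in its tilted stand: run the bristles down inside until they press lightly but clearly (a few newtons) on the mug's bottom for a moment, draw them up until more than half of the bristle head is out of the mug, then press down on the bottom and draw up once more the same way. The bottom's thickness is unknown, so feel for it and never push hard or shove the mug round; then hang the brush back in the fork, upright with its collar down between the small lips, let go of it, and leave the other things where they are.

Things in the scene. Friction and masses are not known exactly. Their poses are not given: they have to be found in the camera images.
- brush: Long brush, 195 mm, about 150 g. Origin at the centre of the bristle tip, z up along the brush. From the tip: yellow and white bristle head with a round end, 40 mm diameter, 0 to 60 mm; steel stem, 10 mm diameter, to 105 mm; red collar, 36 mm diameter, to 113 mm; red round handle, 20 mm diameter, to 195 mm. Starts hanging upright in the rack. The round end tuft is springy: gives 10 mm, 1.2 N/mm.
- brush_collar (a point): Centre of the underside of the brush's collar, 105 mm up the brush from its tip; axes as the brush.
- mug: Tall blue mug, 130 mm high, 90 mm outer, 80 mm inner diameter, clamped in a stand, leaning 23 to 34 degrees towards its -x. Origin on its centre line 55 mm above its foot, on the stiff tilt hinge (axis y), 85 mm above the table; z out of the mouth. Stand: foot 150 x 150 mm, two 8 mm cheeks at y = +-61 mm, reaching 20 mm above the origin. Handle on the upper +x side, to 81 mm out.
- mug_mouth (a point): Centre of the mug's rim, 75 mm along z from the mug's origin; axes as the mug, z pointing out of the mouth. The inner bottom is flat and lies 86 to 115 mm below the rim: this differs each time and is not measured.
- rack: Fork rack for the brush, fixed: wooden foot 150 x 110 x 14 mm, a post, and a steel fork on top. Origin on the table under the seat. The fork opens towards the rack's -x. Post at x = 41 to 63 mm.
- rack_seat (a point): Seat centre on the fork's top face, 135 mm above the table; axes as the rack. Two tines 10 mm thick, x -31 to +35 mm, with a 20 mm slot between, open at -x. Lips 5 mm high on top at x -31 to -23 and +23 to +31 mm; the brush's collar rests between them. The bristle head does not fit through the slot: lift the collar over the lips and slide the stem out along -x.
- dice_dish: Low green glass dice dish, 130 mm diameter, 34 mm high, with two dice in it; origin under its centre. Bystander.
- white_mug: White mug, 82 mm diameter, 95 mm high, origin under its centre. Bystander.
- dice_cup: Dark wooden dice cup, 84 mm diameter at the rim, 100 mm high, origin under its centre. Bystander.
- card_box: Red box of cards lying flat, 92 x 66 x 20 mm, origin under its centre. Bystander.
Mind the look-alikes: they are no part of the job. There is more than one size of the brush; the one meant has the size given above.

How it is judged:
On the way, in this order (a step that is already met when the one before it is completed fails the run):
1. the bristles press on the mug's inner bottom (over 1.5 N for 0.2 s) (contact force between tuft_c0 and mug_floor_c0 above 1.5 N), for 0.2 s.
2. the bristles are drawn up: the tip is less than 30 mm below the rim (z of brush in the frame of mug_mouth above -0.03 m), for 0.1 s.
3. the bristles press on the mug's inner bottom a second time (over 1.5 N for 0.2 s) (contact force between tuft_c0 and mug_floor_c0 above 1.5 N), for 0.2 s.
4. the bristles are drawn up again: the tip is less than 30 mm below the rim (z of brush in the frame of mug_mouth above -0.03 m), for 0.1 s.
At the end, for the whole second after the job is handed in: The brush hangs at rest in the fork, handle up and within 0.12 rad of upright, its collar resting on the tines between the lips (collar within 9 mm of the seat's centre sideways and 3 mm in height), and the mug's mouth is within 15 mm of where it was at the start (horizontal distance between brush_collar and rack_seat below 0.009 m and z of brush_collar in the frame of rack_seat between -0.003 and 0.003 m and angle between brush's own z axis and vertical below 0.12 rad and linear speed of brush below 0.02 m/s and distance of mug_mouth from where it was at the start of the episode below 0.015 m); the robot touches nothing.
It fails at once if the brush pushes on the mug with more than 25 N (contact force between brush and mug above 25 N).
It fails at once if the mug is shoved round: its mouth moves more than 20 mm (distance of mug_mouth from where it was at the start of the episode above 0.02 m).
It fails at once if a bystander (dice dish, white mug, dice cup or card box) is moved more than 30 mm (distance of any of dice_dish, white_mug, dice_cup, card_box from where it was at the start of the episode above 0.03 m).
It also fails if it takes over 66 s, if anything falls off the work surface, if the arm or the gripper's body presses on something with over 40 N, if the wrist force passes 120 N, or if a joint passes its speed limit or range.

## Working session

There is one attempt and no reset: what is moved stays moved. The work goes in short steps, each a Python script; the robot and the scene stay as the last script left them, time stands still between calls to the robot, and variables do not carry over. Pictures are saved under pics/ and viewed, and the job is handed in when it is done.

```bash
mkdir -p pics; ls; cat > h.py <<'E'
import numpy as np, cv2
from station import bot, optics
def snap(name, fn):
    p=np.array(bot.read_tcp_pos()); R=np.array(bot.read_eef_rot())
    d=optics.get_image(name)
    cv2.imwrite('pics/'+fn+'.png', d['frame'][:,:,::-1])
    f=200/np.tan(np.radians(d['vertical_fov'])/2)
    if name=='wrist':
        M=np.array(d['mount']); T=np.eye(4);T[:3,:3]=R;T[:3,3]=p
        W=T@M; Rc=W[:3,:3]; c=W[:3,3]
    else:
        Rc=np.array(d['R']).T; c=-Rc@np.array(d['t'])
    np.savez('pics/'+fn+'.npz',f=f,cx=d['cx'],cy=d['cy'],Rc=Rc,c=c,img=d['frame'])
    return d
def ray(fn,u,v):
    z=np.load('pics/'+fn+'.npz')
    d=z['Rc']@np.array([(u-z['cx'])/z['f'],(v-z['cy'])/z['f'],1.]); return z['c'],d/np.linalg.norm(d)
def onz(fn,u,v,h):
    c,d=ray(fn,u,v); return c+d*(h-c[2])/d[2]
def proj(fn,X):
    z=np.load('pics/'+fn+'.npz'); q=z['Rc'].T@(np.asarray(X)-z['c']); return np.array([z['cx']+z['f']*q[0]/q[2], z['cy']+z['f']*q[1]/q[2]])
def tri(*obs):
    A=np.zeros((3,3));b=np.zeros(3);L=[]
    for fn,u,v in obs:
        c,d=ray(fn,u,v);P=np.eye(3)-np.outer(d,d);A+=P;b+=P@c;L.append((c,P))
    X=np.linalg.solve(A,b); return X,[float(np.linalg.norm(P@(X-c))) for c,P in L]
E
python3 - <<'E'
from h import *
for n in ['scene','side','wrist']:
    d=snap(n,n+'0'); z=np.load(f'pics/{n}0.npz'); print(n,z['f'],d['cx'],d['cy'],z['c'],z['Rc'][:,2])
print(bot.read_t())
E
```

```text
pics
scene 414.8034418297464 320.62524782218867 206.44102041399185 [ 1.65504935 -0.08274553  0.75997596] [-0.84200568  0.08147701 -0.53328035]
side 498.41659762058555 320.76914274218194 204.16793628817348 [0.30883852 1.10552248 0.80463051] [ 0.22723122 -0.82715568 -0.51398391]
wrist 332.7299207608 316.2489795817585 202.6865010467452 [0.6749904  0.08392318 0.37241787] [-0.00170758 -0.32273069 -0.9464893 ]
0.15
```

View pics/scene0.png

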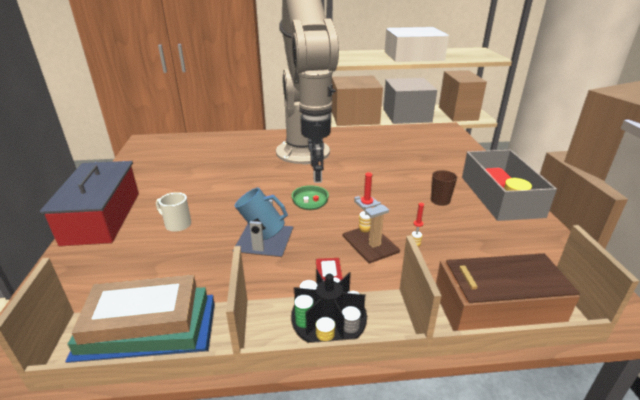

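View pics/side0.png

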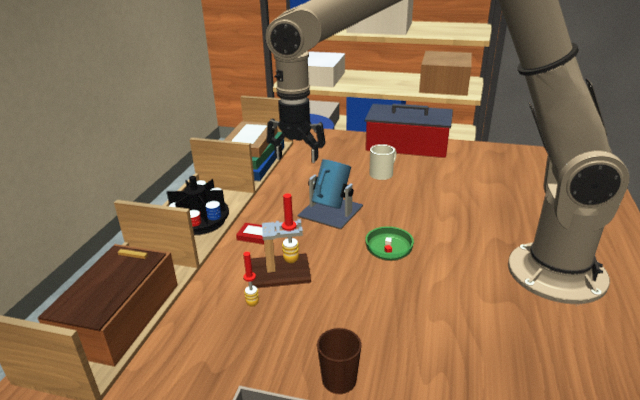

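View pics/wrist0.png

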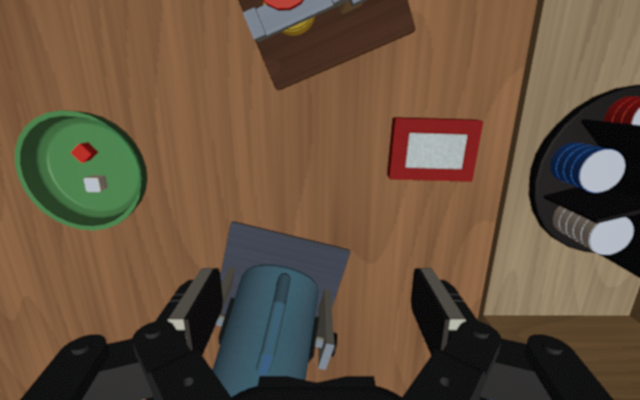

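The scene shows two brushes. One hangs in the fork rack, at scene (368,190) and side (289,230). A smaller one stands alone, at scene (419,225) and side (250,280). The racked one looks like the one meant, so I'll confirm its proportions enlarged.

```bash
python3 - <<'E'
import cv2,numpy as np
a=cv2.imread('pics/scene0.png');b=cv2.imread('pics/side0.png')
A=cv2.resize(a[160:270,220:440],None,fx=3.6,fy=3.6,interpolation=cv2.INTER_CUBIC)
cv2.imwrite('pics/scene0c.png',A)
B=cv2.resize(b[140:320,220:420],None,fx=3.3,fy=3.3,interpolation=cv2.INTER_CUBIC)
cv2.imwrite('pics/side0c.png',B)
E
```

```text
(no output)
```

View pics/scene0c.png

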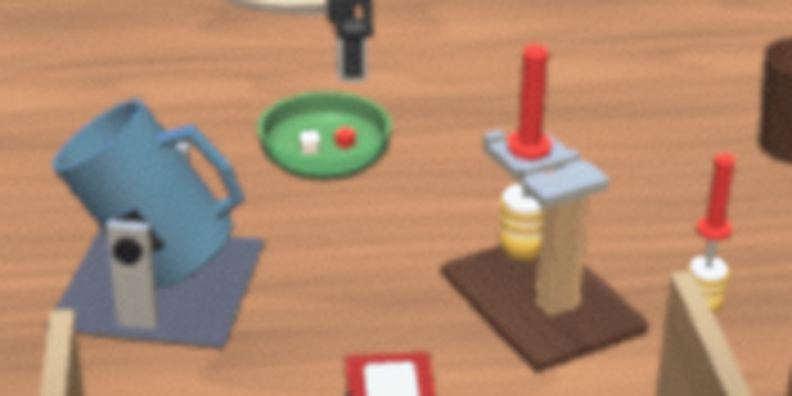

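View pics/side0c.png

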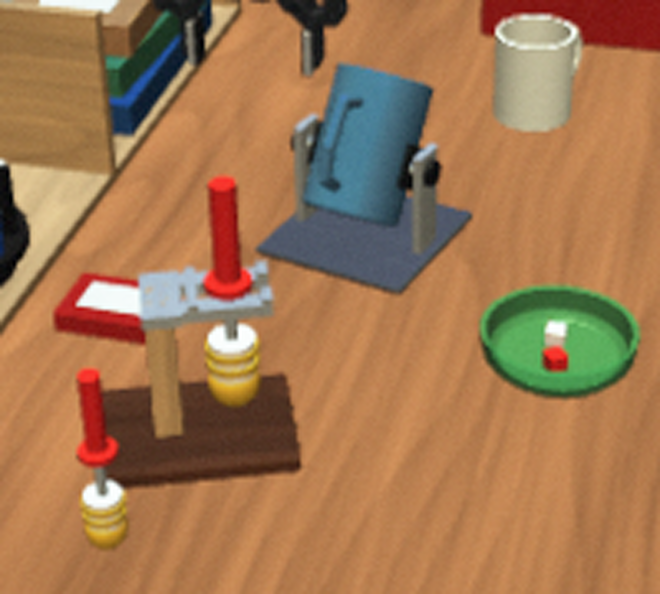

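```bash
python3 - <<'E'
from h import *
def redcomps(fn,off=None):
    im=np.load(f'pics/{fn}.npz')['img'];hsv=cv2.cvtColor(im,cv2.COLOR_RGB2HSV)
    m=(((hsv[...,0]<6)|(hsv[...,0]>174))&(hsv[...,1]>190)&(hsv[...,2]>110)).astype(np.uint8)
    n,l,s,c=cv2.connectedComponentsWithStats(m)
    return [(s[i].tolist(),c[i].round(1).tolist()) for i in range(1,n) if s[i,4]>30]
for f in ['scene0','side0']:
    print(f,redcomps(f))
S=lambda x,y:('scene0',220+x/3.6,160+y/3.6)
D=lambda x,y:('side0',220+x/3.3,140+y/3.3)
print('handle top',tri(S(535,48),D(222,181)))
print('collar',tri(S(529,146),D(228,285)))
print('small top',tri(S(723,158),D(90,374)))
print('small collar',tri(S(714,230),D(98,454)))
print('bristle bottom',tri(S(521,256),D(234,404)))
print('small bottom',tri(S(706,305),D(106,545)))
# mug handle, stand foot
print('foot corner', onz('scene0',*S(262,240)[1:],.0), onz('side0',*D(400,290)[1:],0), onz('side0',*D(470,213)[1:],0))
E
```

```text
scene0 []
side0 [([366, 122, 83, 35, 2137], [408.9, 138.2]), ([282, 194, 14, 36, 306], [288.0, 213.1]), ([191, 216, 9, 10, 67], [195.4, 220.9]), ([237, 223, 27, 21, 243], [248.8, 235.3]), ([385, 246, 7, 6, 38], [387.8, 248.5]), ([244, 252, 12, 29, 211], [248.2, 267.8])]
handle top (array([0.65261644, 0.14817774, 0.22456138]), [0.00017464749408817141, 0.0001746474940880088])
collar (array([0.65277387, 0.14854432, 0.13630942]), [0.00020803111922821038, 0.00020803111922818385])
small top (array([0.70402336, 0.29002734, 0.14800737]), [0.0002773984065116578, 0.00027739840651169387])
small collar (array([0.70444551, 0.29125729, 0.08040404]), [0.0002398451488910152, 0.0002398451488909669])
bristle bottom (array([0.6529698 , 0.14871246, 0.02733747]), [0.001295553928612187, 0.0012955539286121933])
small bottom (array([0.70304596, 0.29581001, 0.00261393]), [0.0011691445819958406, 0.0011691445819957567])
foot corner [ 0.56633898 -0.06688926  0.        ] [ 0.57258404 -0.07301193  0.        ] [ 0.53691508 -0.21625992  0.        ]
```

The racked brush measures about 196 mm and the loose one about 145 mm, so the racked one is meant. Next are wrist views over the rack and mug.

```bash
python3 - <<'E'
from h import *
R0=np.array(bot.read_eef_rot()); print(R0.round(3))
def go(p,R,fn):
    try:
        bot.move_ptp(p,R); snap('wrist',fn); print(fn,np.array(bot.read_tcp_pos()).round(3),bot.read_t())
    except bot.MotionError as e: print(fn,e)
D=lambda yaw:np.array([[np.cos(yaw),np.sin(yaw),0],[np.sin(yaw),-np.cos(yaw),0],[0,0,-1.]])
go([.62,.12,.36],R0,'wr1')
go([.68,.06,.36],R0,'wr2')
go([.60,-.12,.36],R0,'wm1')
for R in (R0@np.diag([-1,-1,1]),):
    print(bot.ik([.6,-.26,.36],R))
go([.58,-.2,.34],R0,'wm2')
E
```

```text
[[ 0.     1.    -0.001]
 [ 1.    -0.    -0.   ]
 [-0.    -0.001 -1.   ]]
wr1 [0.62  0.118 0.358] 0.9667
wr2 [0.68  0.058 0.358] 1.45
wm1 [ 0.601 -0.117  0.36 ] 2.3083
[-0.4388632   0.64411255  1.27678365  1.48972653 -0.61539988  1.46272158
 -2.29490712]
wm2 [ 0.581 -0.198  0.34 ] 2.7917
```

```bash
python3 - <<'E'
import cv2,numpy as np
for a,b,o in(('wr1','wr2','r'),('wm1','wm2','m')):
    A=cv2.imread(f'pics/{a}.png');B=cv2.imread(f'pics/{b}.png')
    cv2.imwrite(f'pics/{o}.png',cv2.resize(np.vstack([A,B])[:, :],(480,600)))
E
```

```text
(no output)
```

View pics/wr1.png

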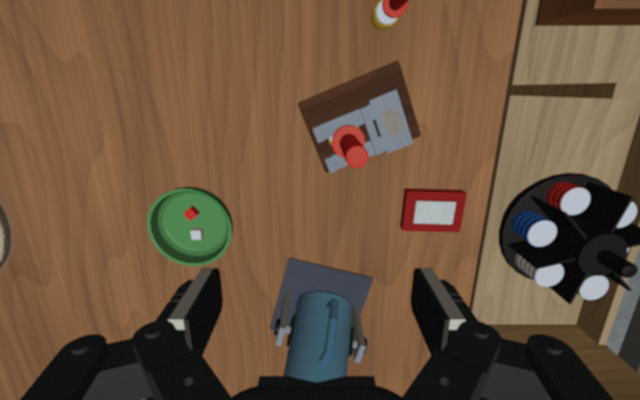

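View pics/wr2.png

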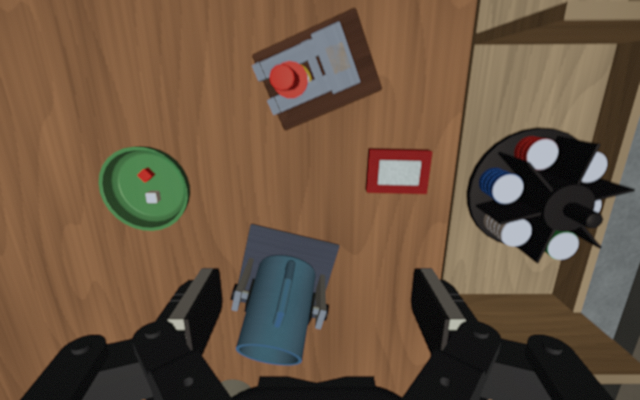

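View pics/wm1.png

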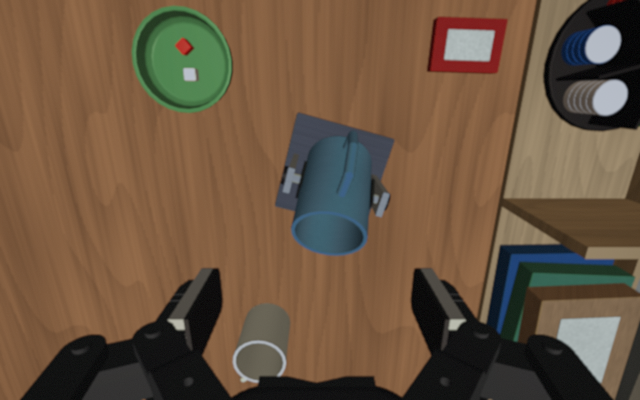

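View pics/wm2.png

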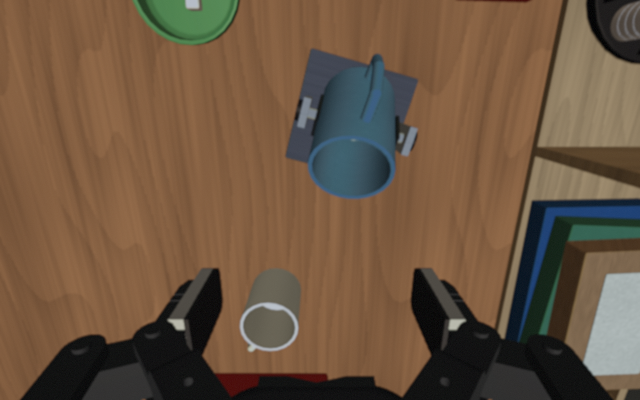

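Brush is at wr1 (348,148) and wr2 (285,78). The mug rim is at wm1 (330,233) and wm2 (352,166), with its mouth facing −y. I'll fit the rim ellipse and the silhouette edges for the mug axis.

```bash
python3 - <<'E'
from h import *
boxes={'scene0':(225,180,70,65),'side0':(305,155,55,60),'wm1':(280,120,105,140),'wm2':(295,45,115,160)}
tiles=[]
for fn,(x,y,w,h) in boxes.items():
    im=np.load(f'pics/{fn}.npz')['img'][y:y+h,x:x+w];hsv=cv2.cvtColor(im,cv2.COLOR_RGB2HSV)
    m=((hsv[...,0]>92)&(hsv[...,0]<108)&(hsv[...,1]>105)).astype(np.uint8)*255
    t=np.hstack([im[:,:,::-1],cv2.cvtColor(m,cv2.COLOR_GRAY2BGR)])
    t=cv2.resize(t,(400,int(400*h/(2*w))),interpolation=cv2.INTER_NEAREST); tiles.append(t)
    cv2.imwrite(f'pics/mask_{fn}.png',m)
H=300
rows=[np.vstack([t,np.zeros((max(0,H-t.shape[0]),400,3),np.uint8)])[:H] for t in tiles]
cv2.imwrite('pics/masks.png',np.vstack([np.hstack(rows[:2]),np.hstack(rows[2:])]))
E
```

```text
(no output)
```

View pics/masks.png

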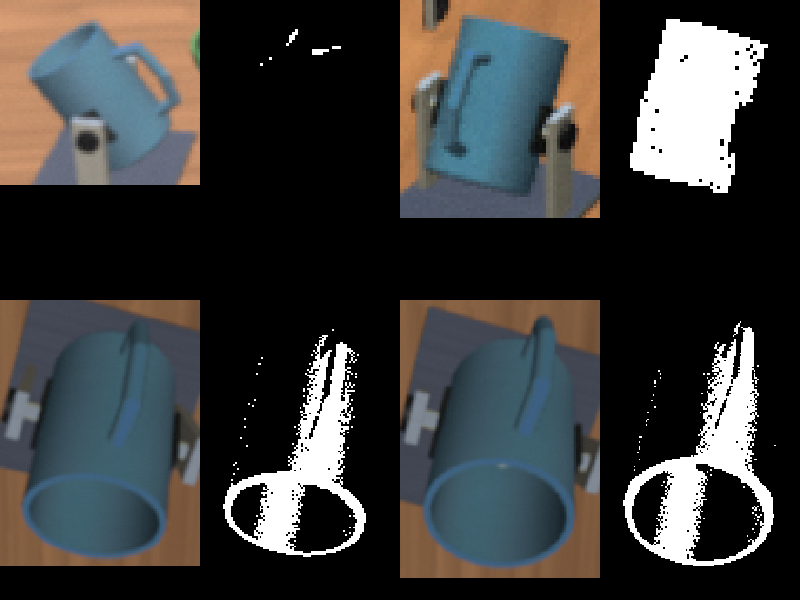

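```bash
cat > rim.py <<'E'
from h import *
init={'wm1':((330.5,232.5),(76,43),2),'wm2':((352,165.5),(87,63),4)}
# tile scale wm1: 105px->200 ; wm2: 115->200
def fit(fn):
    z=np.load(f'pics/{fn}.npz');im=z['img'].astype(np.float32)
    hsv=cv2.cvtColor(z['img'],cv2.COLOR_RGB2HSV)
    sc=cv2.GaussianBlur(im[...,2]-0.6*im[...,0],(3,3),0)
    (c,ax,ang)=init[fn]
    for it in range(4):
        pts=[]
        lo,hi=(.8,1.15) if it==0 else (.86,1.06)
        a=np.radians(ang)
        for t in np.radians(np.arange(0,360,4)):
            s=np.linspace(lo,hi,40)
            ex=ax[0]/2*np.cos(t)*s; ey=ax[1]/2*np.sin(t)*s
            X=c[0]+ex*np.cos(a)-ey*np.sin(a);Y=c[1]+ex*np.sin(a)+ey*np.cos(a)
            v=cv2.remap(sc,X.astype(np.float32)[None],Y.astype(np.float32)[None],cv2.INTER_LINEAR)[0]
            k=v.argmax()
            if 2<k<37: pts.append((X[k],Y[k]))
        pts=np.array(pts,np.float32)
        e=cv2.fitEllipseDirect(pts)
        c,ax,ang=e
        if ax[0]<ax[1]: ax=(ax[1],ax[0]);ang-=90
        c0,ax0=c,ax
        ax=(ax[0]/.944,ax[1]/.944)   # band centre -> outer
    return c,ax0,ang,len(pts),pts
if __name__=='__main__':
    T=[]
    for fn in init:
        c,ax,ang,n,pts=fit(fn);print(fn,c,ax,ang,n)
        x,y,w,h={'wm1':(280,190,105,75),'wm2':(295,110,115,100)}[fn]
        im=cv2.resize(cv2.imread(f'pics/{fn}.png')[y:y+h,x:x+w],None,fx=5,fy=5,interpolation=cv2.INTER_CUBIC)
        for p in pts: cv2.circle(im,(int((p[0]-x+.5)*5),int((p[1]-y+.5)*5)),2,(0,0,255),-1)
        cv2.ellipse(im,(((c[0]-x+.5)*5,(c[1]-y+.5)*5),(ax[0]*5,ax[1]*5),ang),(0,255,255),1)
        T.append(cv2.resize(im,(395,int(395*im.shape[0]/im.shape[1]))))
    cv2.imwrite('pics/rim.png',np.hstack([np.vstack([t,np.zeros((400-t.shape[0],395,3),np.uint8)]) for t in T]))
    E={f:fit(f) for f in init}
    print(tri(*[(f,*E[f][0]) for f in init]))
E
python3 rim.py
```

```text
wm1 (329.0665283203125, 232.67343139648438) (72.59632873535156, 40.13639831542969) 8.474571228027344 90
wm2 (351.23504638671875, 166.5877227783203) (82.9749984741211, 58.86351776123047) 5.175941467285156 90
(array([ 0.61555354, -0.18963114,  0.15096484]), [3.423286362772399e-05, 3.423286362745841e-05])
```

View pics/rim.png

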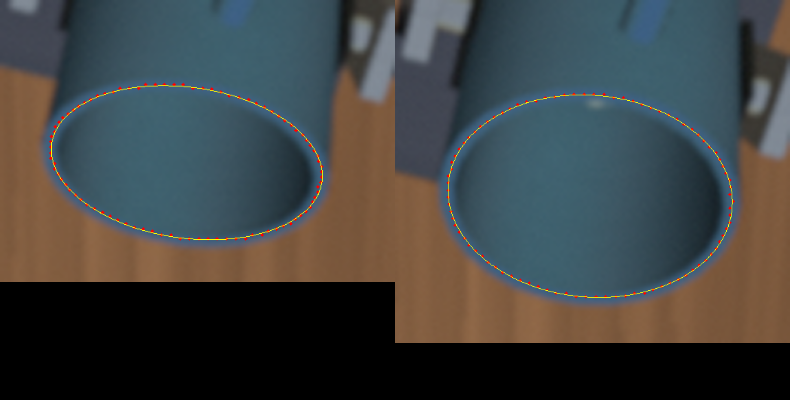

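```bash
python3 - <<'E'
from h import *
import rim
r=.0425
for fn in rim.init:
    c,ax,ang,n,pts=rim.fit(fn); z=np.load(f'pics/{fn}.npz')
    a,b=ax[0]/2,ax[1]/2;t=np.radians(ang);Rt=np.array([[np.cos(t),-np.sin(t)],[np.sin(t),np.cos(t)]])
    A=Rt@np.diag([1/a**2,1/b**2])@Rt.T;c=np.array(c)
    C=np.block([[A,(-A@c)[:,None]],[(-A@c)[None],np.array([[c@A@c-1]])]])
    K=np.array([[z['f'],0,z['cx']],[0,z['f'],z['cy']],[0,0,1]])
    Q=K.T@C@K; w,V=np.linalg.eigh(Q)
    if (w>0).sum()==1: Q=-Q;w,V=np.linalg.eigh(Q)
    # want l1>=l2>0>l3
    i=[2,1,0]; l=w[i];V=V[:,i]
    for s1 in(1,-1):
        g=np.sqrt((l[0]-l[1])/(l[0]-l[2]));h=np.sqrt((l[1]-l[2])/(l[0]-l[2]))
        N=V@np.array([s1*g,0,-h]); z0=r*l[1]/np.sqrt(-l[0]*l[2]); 
        X=z0*(V@np.array([s1*l[2]/l[1]*g,0,-l[0]/l[1]*h]))
        if X[2]<0: X=-X
        if N[2]>0: N=-N
        Xw=z['Rc']@X+z['c'];Nw=z['Rc']@N
        print(fn,Xw.round(4),Nw.round(3),'tilt',np.degrees(np.arccos(Nw[2])).round(1),'yaw(-x)',np.degrees(np.arctan2(Nw[1],Nw[0])).round(1))
# stand foot edge yaw
im=np.load('pics/wr2.npz')['img']
# foot corners by eye in wr2: (255,225),(338,243),(317?)
p=onz('wr2',254,226,.004);q=onz('wr2',338,243,.004);print('foot +x edge',p,q,np.linalg.norm(p-q))
p=onz('wm2',312,50,.004);q=onz('wm2',417,79,.004);s=onz('wm2',287,157,.004);print(p,q,s,np.linalg.norm(p-q),np.degrees(np.arctan2(*(q-p)[1::-1])),np.degrees(np.arctan2(*(s-p)[1::-1])))
E
```

```text
wm1 [ 0.6154 -0.1951  0.1435] [-0.14  -0.531  0.836] tilt 33.3 yaw(-x) -104.7
wm1 [ 0.616  -0.1912  0.1418] [0.097 0.979 0.177] tilt 79.8 yaw(-x) 84.3
wm2 [ 0.616  -0.1889  0.1435] [-0.001  0.84   0.543] tilt 57.1 yaw(-x) 90.1
wm2 [ 0.6155 -0.194   0.1446] [-0.141 -0.53   0.836] tilt 33.3 yaw(-x) -104.9
foot +x edge [ 0.57793704 -0.06871575  0.004     ] [ 0.71394636 -0.09935092  0.004     ] 0.13941682217404408
[ 0.57418144 -0.06682581  0.004     ] [ 0.71520155 -0.10244185  0.004     ] [ 0.5374341  -0.20838952  0.004     ] 0.1454481860548619 -14.174212638922942 -104.5517631808645
```

```bash
python3 - <<'E'
from h import *
T=[]
for fn,(x,y,w,h) in {'wr1':(290,50,140,130),'wr2':(245,0,140,135)}.items():
    im=cv2.resize(cv2.imread(f'pics/{fn}.png')[y:y+h,x:x+w],None,fx=2.8,fy=2.8,interpolation=cv2.INTER_CUBIC)
    T.append(np.vstack([im,np.zeros((400-im.shape[0],im.shape[1],3),np.uint8)]))
    z=np.load(f'pics/{fn}.npz')['img'];hsv=cv2.cvtColor(z,cv2.COLOR_RGB2HSV)
    m=np.zeros(z.shape[:2],np.uint8); s=slice(y+30,y+h),slice(x,x+w-20)
    m[s]=(((hsv[...,0]<6)|(hsv[...,0]>174))&(hsv[...,1]>150)&(hsv[...,2]>100))[s]
    n,l,st,c=cv2.connectedComponentsWithStats(m);i=1+st[1:,4].argmax();print(fn,st[i],c[i])
    for nm,hh in(('top',.225),('collar',.143)): print(nm, proj(fn,[.6527,.1485,hh]))
cv2.imwrite('pics/rk.png',np.hstack(T))
P=[onz('wr1',*q,.014) for q in((299,104),(400,62),(419,133),(327,171))]
print(np.array(P).round(4)); 
ang=lambda a,b:np.degrees(np.arctan2(b[1]-a[1],b[0]-a[0]))
print(ang(P[0],P[1]),ang(P[3],P[2]))
E
```

```text
wr1 [332 126  36  42 883] [351.02491506 146.27180068]
top [355.53561997 156.6832996 ]
collar [347.19489808 141.83659567]
wr2 [269  62  38  35 957] [287.7784744   79.12016719]
top [280.09134263  77.86021468]
collar [288.88075449  80.3566059 ]
[[0.5951 0.182  0.014 ]
 [0.7324 0.2361 0.014 ]
 [0.7673 0.1416 0.014 ]
 [0.6352 0.0857 0.014 ]]
21.529281108689318 22.952888343890532
```

View pics/rk.png

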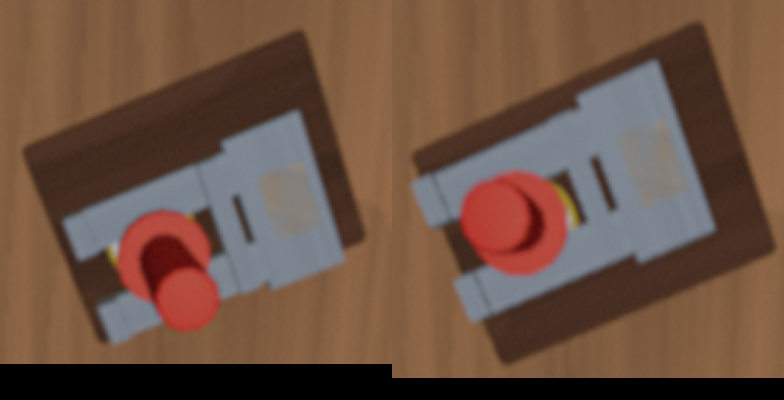

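```bash
python3 - <<'E'
from h import *
w2=lambda u,v:('wr2',245+(u-392)/2.8-.3,v/2.8-.3)
w1=lambda u,v:('wr1',290+u/2.8-.3,50+v/2.8-.3)
print('top',tri(w1(188,299),w2(497,216)))
print('collar',tri(w1(165,254),w2(520,222)))
S=lambda x,y:('scene0',220+x/3.6,160+y/3.6)
D=lambda x,y:('side0',220+x/3.3,140+y/3.3)
print('top4',tri(w1(188,299),w2(497,216),S(535,48),D(222,181)))
print('col4',tri(w1(165,254),w2(520,222),S(529,146),D(228,285)))
a=tri(w1(63,220),w2(412,180));b=tri(w1(113,343),w2(473,322));print(a,b)
d=np.array([np.cos(np.radians(22)),np.sin(np.radians(22))])
for (A,B) in((onz(*w2(412,180),.14),onz(*w2(473,322),.14)),(onz(*w1(63,220),.14),onz(*w1(113,343),.14))):
    e=B-A; print('yaw',np.degrees(np.arctan2(e[0],-e[1])),'seat',((A+B)/2)[:2]+.031*d, np.linalg.norm(e))
# ik check along plan
th=np.radians(32);ps=np.radians(-104.7)
n=np.array([np.sin(th)*np.cos(ps),np.sin(th)*np.sin(ps),np.cos(th)])
m=np.array([.616,-.1925,.148])
def frame(z,yaw):
    y=np.array([np.cos(yaw),np.sin(yaw),0]);y-=z*(y@z);y/=np.linalg.norm(y);x=np.cross(y,z);return np.column_stack([x,y,z])
for yd in range(0,360,15):
    Rg=frame(np.array([0,0,-1.]),np.radians(yd));Rm=frame(-n,np.radians(yd))
    q1=bot.ik([.653,.149,.19],Rg)
    qs=[bot.ik(m+n*(s+.15),Rm) for s in(.06,-.03,-.115)]
    f=lambda q:'-' if q is None else np.round(q,2).tolist()
    print(yd,f(q1),f(qs[0]),f(qs[2]),qs[1] is not None)
E
```

```text
top (array([0.65406943, 0.14894844, 0.22500195]), [0.0004004472840025221, 0.00040044728400260367])
collar (array([0.6542416 , 0.14984001, 0.14206994]), [4.471136447145826e-05, 4.471136447140103e-05])
top4 (array([0.65350247, 0.14854179, 0.22475551]), [0.000320449018303578, 0.0010800386165894117, 0.0007421267324739467, 0.0008886478900469345])
col4 (array([0.65367803, 0.14906335, 0.13668267]), [0.0010940204754577806, 0.0008930335286232042, 0.0008849993451543773, 0.0009540611615726929])
(array([0.61595508, 0.16336901, 0.14340096]), [0.0007789523279965654, 0.0007789523279968345]) (array([0.63512692, 0.11465074, 0.13958069]), [0.0002997540223036136, 0.0002997540223035031])
yaw 21.602843237746892 seat [0.65439361 0.15112077] 0.05295299068765499
yaw 22.20518227664389 seat [0.65386362 0.15010477] 0.051752176916425134
0 [-0.3, 0.51, -0.03, 1.61, 0.01, 1.03, -0.33] [0.54, 0.52, 0.13, 1.39, -0.57, 1.49, 0.74] [0.48, 0.59, 0.03, 1.63, -0.61, 1.16, 0.78] True
15 [-0.27, 0.51, -0.06, 1.6, 0.04, 1.03, -0.08] [0.57, 0.52, 0.09, 1.39, -0.56, 1.49, 0.96] [0.51, 0.59, -0.01, 1.62, -0.59, 1.15, 1.0] Tru
[... 2425 characters left out ...]
5, 0.51, 0.18, 1.62, -0.1, 1.02, -1.54] [0.39, 0.54, 0.36, 1.41, -0.67, 1.54, -0.37] [0.33, 0.6, 0.24, 1.64, -0.72, 1.21, -0.33] True
300 [-0.41, 0.51, 0.13, 1.62, -0.07, 1.02, -1.31] [0.42, 0.53, 0.31, 1.4, -0.65, 1.53, -0.12] [0.36, 0.59, 0.19, 1.64, -0.7, 1.2, -0.08] True
315 [-0.38, 0.51, 0.09, 1.61, -0.05, 1.02, -1.06] [0.45, 0.53, 0.26, 1.4, -0.63, 1.52, 0.11] [0.39, 0.59, 0.15, 1.63, -0.68, 1.19, 0.15] True
330 [-0.35, 0.51, 0.05, 1.61, -0.03, 1.03, -0.82] [0.48, 0.52, 0.22, 1.4, -0.61, 1.51, 0.33] [0.42, 0.59, 0.11, 1.63, -0.65, 1.18, 0.37] True
345 [-0.33, 0.51, 0.01, 1.61, -0.01, 1.03, -0.57] [0.51, 0.52, 0.17, 1.4, -0.59, 1.5, 0.54] [0.45, 0.59, 0.07, 1.63, -0.63, 1.17, 0.57] True
```

```bash
python3 - <<'E'
from h import *
print('dish',onz('wr2',144,188,.034)[:2])
R=np.array([[0,1,0],[1,0,0],[0,0,-1.]])
bot.ungrasp()
bot.move_ptp([.654,.1495,.29],R)
bot.move_linear([.654,.1495,.176],.12)
snap('side','g_side');snap('scene','g_scene')
print(bot.read_tcp_pos(),bot.read_wrist_force(),bot.read_t())
E
python3 - <<'E'
import cv2,numpy as np
a=cv2.imread('pics/g_scene.png')[120:270,300:440];b=cv2.imread('pics/g_side.png')[130:300,220:360]
cv2.imwrite('pics/g.png',np.hstack([cv2.resize(a,(395,423),interpolation=2),cv2.resize(b,(348,423),interpolation=2)]))
E
```

```text
dish [0.42741473 0.00453429]
[0.65463136 0.14966737 0.17708724] [0.19810134 0.28438072 0.27966027] 5.5583
```

View pics/g.png

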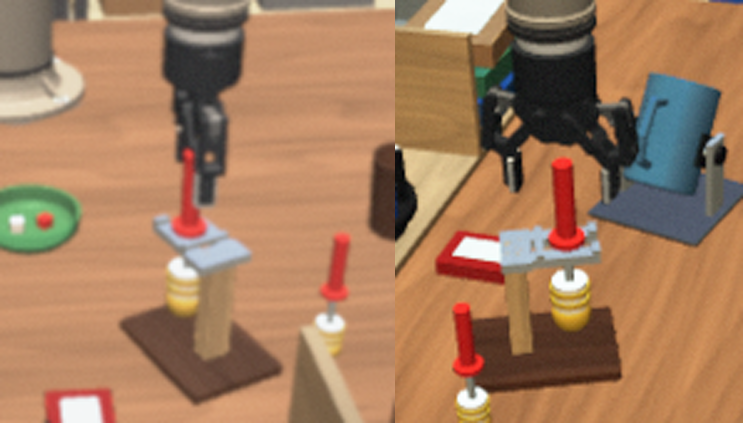

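Fingers straddle the handle at the right height in both views: the scene handle is at crop (187,190) and the side handle is midway between the tips. Closing now.

```bash
python3 - <<'E'
from h import *
bot.gripper_close(60)
print('w',bot.read_grip_width(),'F',bot.read_wrist_force(),'p',bot.read_tcp_pos())
p=np.array(bot.read_tcp_pos()); np.save('grasp_p.npy',p)
bot.move_linear(p+[0,0,.013],.06); bot.sleep(.2)
print('w',bot.read_grip_width(),'F',bot.read_wrist_force(),'p',bot.read_tcp_pos(),bot.read_t())
snap('side','l_side');snap('scene','l_scene')
a=cv2.imread('pics/l_scene.png')[120:270,300:440];b=cv2.imread('pics/l_side.png')[130:300,220:360]
cv2.imwrite('pics/l.png',np.hstack([cv2.resize(a,(395,423),interpolation=2),cv2.resize(b,(348,423),interpolation=2)]))
E
```

```text
w 0.018665064013262095 F [-1.23823455 -0.31274489  2.00901155] p [0.65398614 0.14958942 0.17619869]
w 0.01853346729219733 F [-0.21260401 -0.38162402 -2.4677975 ] p [0.65375036 0.14949615 0.18883472] 6.75
```

View pics/l.png

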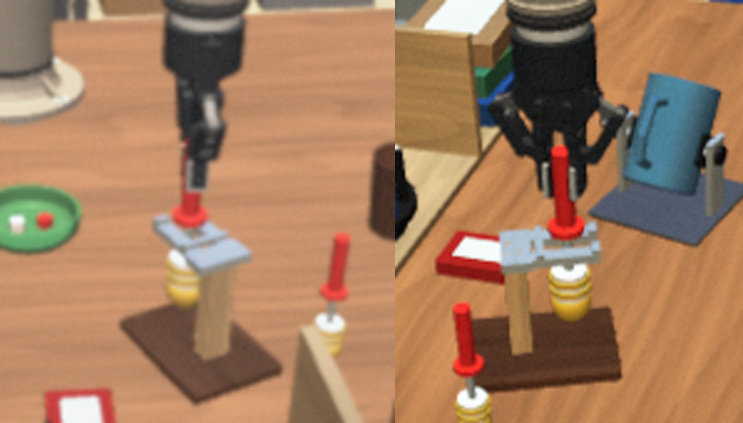

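Brush lifted with its collar above the fork. Sliding it out along the rack's −x.

```bash
cat >> h.py <<'E'
def frame(z,yaw):
    y=np.array([np.cos(yaw),np.sin(yaw),0]);y=y-z*(y@z);y/=np.linalg.norm(y);x=np.cross(y,z);return np.column_stack([x,y,z])
th=np.radians(32);ps=np.radians(-104.7)
n=np.array([np.sin(th)*np.cos(ps),np.sin(th)*np.sin(ps),np.cos(th)])
m=np.array([.616,-.1925,.148])
L=.146
Rm=frame(-n,0.); Rg=np.array([[0,1,0],[1,0,0],[0,0,-1.]])
rd=np.array([np.cos(np.radians(22)),np.sin(np.radians(22)),0])
E
python3 - <<'E'
from h import *
g=np.load('grasp_p.npy')
bot.move_linear(g+[0,0,.013]-.08*rd,.1)
print('F',bot.read_wrist_force())
p=g-.08*rd; p[2]=.36
bot.move_linear(p,.2)
bot.move_ptp([.60,-.10,.40],Rg)
bot.move_ptp(m+n*(.07+L),Rm)
bot.sleep(.4)
print(bot.read_tcp_pos(),np.array(bot.read_eef_rot()).round(3),bot.read_wrist_force(),bot.read_grip_width(),bot.read_t())
P=np.array(bot.read_tcp_pos());R=np.array(bot.read_eef_rot());tip=P+R[:,2]*L;print('tip in mouth axis',(tip-m)@n,(tip-m)-n*((tip-m)@n))
for s in('wrist','side','scene'): snap(s,'i_'+s)
a=cv2.imread('pics/i_scene.png')[100:260,170:340];b=cv2.imread('pics/i_side.png')[60:230,260:420]
cv2.imwrite('pics/i.png',np.hstack([cv2.resize(a,(425,400),interpolation=2),cv2.resize(b,(375,400),interpolation=2)]))
E
```

```text
F [-0.10733156  0.10690529 -1.65718791]
[ 0.58734675 -0.3023467   0.33156397] [[-0.001  0.991  0.134]
 [ 0.856 -0.068  0.513]
 [ 0.517  0.116 -0.848]] [ 0.49139604  0.27419685 -1.76496072] 0.018858315573073253 11.0
tip in mouth axis 0.06982866432010536 [0.00032269 0.00077359 0.00051874]
```

View pics/i.png

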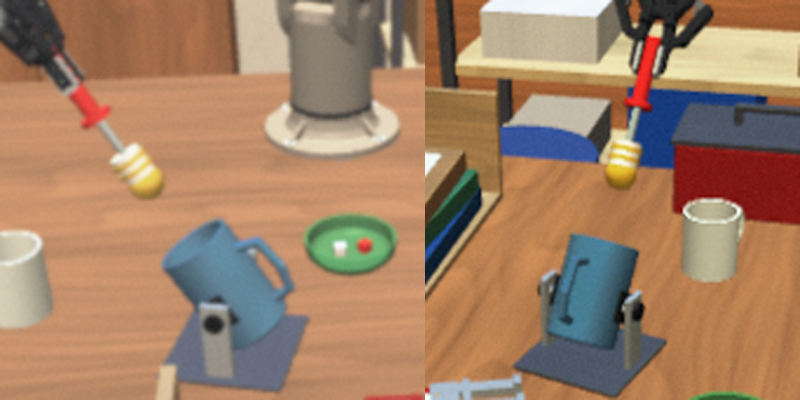

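View pics/i_wrist.png

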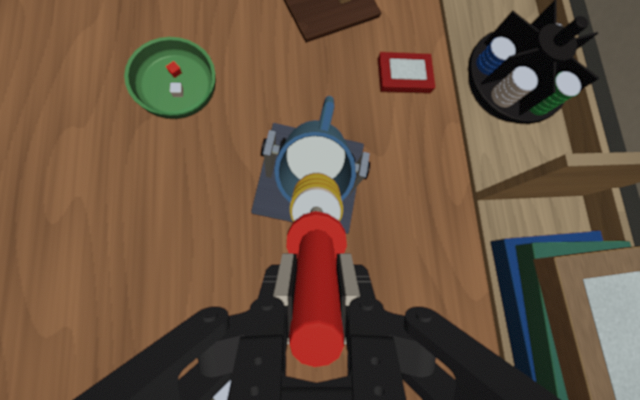

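Wrist view shows the mug mouth around (316,168) with the white floor visible, and the brush lined up with it. I'll check my mouth and axis estimate by projecting the rim circle into this image.

```bash
python3 - <<'E'
from h import *
u=np.cross(n,[0,0,1.]);u/=np.linalg.norm(u);v=np.cross(n,u)
im=cv2.imread('pics/i_wrist.png');x,y,w,h=250,100,130,150;k=4
c=cv2.resize(im[y:y+h,x:x+w],None,fx=k,fy=k,interpolation=cv2.INTER_CUBIC)
for r,d,col in((.045,0,(0,255,255)),(.04,0,(0,255,255)),(.04,.095,(0,0,255))):
    for t in np.linspace(0,2*np.pi,60):
        p=(proj('i_wrist',m-n*d+r*(u*np.cos(t)+v*np.sin(t)))-[x,y]+.5)*k
        cv2.circle(c,tuple(int(a) for a in p),1,col,-1)
cv2.imwrite('pics/ov.png',c)
E
```

```text
(no output)
```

View pics/ov.png

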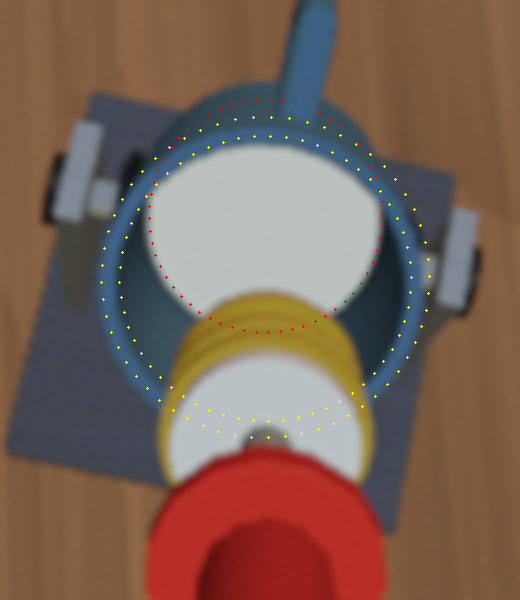

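```bash
python3 - <<'E'
from h import *
import rim
im=np.load('pics/i_wrist.npz')['img'].astype(np.float32)
sc=cv2.GaussianBlur(im[...,2]-im[...,0],(3,3),0)
c=np.array([315.3,170.]);ax=(40.,37.)
for it in range(4):
    pts=[]
    for t in np.radians(np.arange(-215,36,4)):
        s=np.linspace(.85 if it==0 else .9,1.12 if it==0 else 1.08,40)
        X=c[0]+ax[0]*np.cos(t)*s;Y=c[1]+ax[1]*np.sin(t)*s
        v=cv2.remap(sc,X.astype(np.float32)[None],Y.astype(np.float32)[None],cv2.INTER_LINEAR)[0];k=v.argmax()
        if 2<k<37:pts.append((X[k],Y[k]))
    pts=np.array(pts,np.float32);e=cv2.fitEllipseDirect(pts);c=np.array(e[0]);print(e,len(pts))
    a=np.radians(e[2]);A=e[1]
    ax=(max(A)/2,min(A)/2)
print('pred centre',proj('i_wrist',m))
E1=[(f,*rim.fit(f)[0]) for f in rim.init]
print(tri(*E1,('i_wrist',*c)))
z=np.load('pics/i_wrist.npz');r=.0425
t=np.radians(e[2]);Rt=np.array([[np.cos(t),-np.sin(t)],[np.sin(t),np.cos(t)]])
A=Rt@np.diag([4/e[1][0]**2,4/e[1][1]**2])@Rt.T
C=np.block([[A,(-A@c)[:,None]],[(-A@c)[None],np.array([[c@A@c-1]])]])
K=np.array([[z['f'],0,z['cx']],[0,z['f'],z['cy']],[0,0,1]])
Q=K.T@C@K;l,V=np.linalg.eigh(Q);l=l[::-1];V=V[:,::-1]
for s1 in(1,-1):
    g=np.sqrt((l[0]-l[1])/(l[0]-l[2]));h=np.sqrt((l[1]-l[2])/(l[0]-l[2]))
    N=V@np.array([s1*g,0,-h]);z0=r*l[1]/np.sqrt(-l[0]*l[2]);X=z0*(V@np.array([s1*l[2]/l[1]*g,0,-l[0]/l[1]*h]))
    if X[2]<0:X=-X
    if N[2]>0:N=-N
    Nw=z['Rc']@N;print(z['Rc']@X+z['c'],Nw,np.degrees(np.arccos(Nw[2])),np.degrees(np.arctan2(Nw[1],Nw[0])))
E
```

```text
((314.76190185546875, 170.76963806152344), (75.00860595703125, 76.80626678466797), 93.02999114990234) 63
((314.7705383300781, 170.87545776367188), (75.4498062133789, 76.83463287353516), 90.9471664428711) 63
((314.7688293457031, 170.886962890625), (75.49089813232422, 76.82366943359375), 89.19915771484375) 63
((314.77813720703125, 170.9100799560547), (75.5082778930664, 76.84307098388672), 90.3532943725586) 63
pred centre [315.89018941 170.45673438]
(array([ 0.61573341, -0.19173925,  0.14478003]), [0.000597199266356971, 0.0008475225383085872, 0.0005926406689762721])
[ 0.61511925 -0.1916273   0.14553823] [-0.11833259 -0.09729389  0.98819598] 8.812126259773747 -140.5727168169807
[ 0.6150691  -0.19350306  0.14493645] [-0.12882576 -0.48976893  0.86228204] 30.42621590006465 -104.73691062250221
```

```bash
sed -i 's/^m=.*/m=np.array([.6153,-.1925,.147])/' h.py; python3 - <<'E'
from h import *
S=lambda x,y:('i_scene',170+x*.4,100+y*.4)
D=lambda x,y:('i_side',260+(x-425)*160/375,60+y*170/400)
t=tri(S(150,180),D(622,172))
c=tri(S(97,116),D(638,104)); 
print(t,c)
a=t[0]-m; print('bristle pt',a@n,a-n*(a@n)); a=c[0]-m; print('collar',a@n,a-n*(a@n))
E
```

```text
(array([ 0.6018055 , -0.23575934,  0.22484011]), [0.0014432208629984091, 0.0014432208629986786]) (array([ 0.59157289, -0.28398907,  0.29890053]), [0.00016879851248801384, 0.0001687985124881282])
bristle pt 0.09000038255323674 [-0.00139204  0.0028725   0.00151545]
collar 0.17890447078436417 [0.00033039 0.00021267 0.00018093]
```

```bash
cat >> h.py <<'E'
def at(s,v=.05): bot.move_linear(m+n*(s+L),v,Rm)
def F(k=5):
    a=[]
    for _ in range(k): a.append(bot.read_wrist_force()); bot.sleep(.01)
    return np.mean(a,0)
def depth(): return (np.array(bot.read_tcp_pos())-m)@n-L
E
python3 - <<'E'
from h import *
at(.02,.08); bot.sleep(.3); F0=F(); np.save('F0.npy',F0); print('F0',F0)
for s in (-.02,-.05,-.075):
    at(s,.06); bot.sleep(.1); f=F()-F0; print(s,round(depth(),4),'ax',round(f@n,2),'lat',(f-n*(f@n)).round(2),bot.read_t())
    if np.linalg.norm(f)>3: print('contact');break
E
```

```text
F0 [ 0.1056376   0.16281757 -1.62209425]
-0.02 -0.0194 ax 0.29 lat [ 0.03 -0.37 -0.22] 13.2333
-0.05 -0.0495 ax -0.13 lat [-0.31 -0.37 -0.27] 14.025
-0.075 -0.0745 ax -0.34 lat [ 0.04 -0.42 -0.25] 14.7333
```

```bash
cat > feel.py <<'E'
from h import *
def feel(s0,target=3.5,smin=-.128):
    F0=np.load('F0.npy');s=s0;run=0
    while s>smin:
        s-=.0012; at(s,.03); f=F(4)-F0
        print(round(s,4),round(depth(),4),'ax',round(f@n,2),'lat',round(np.linalg.norm(f-n*(f@n)),2))
        if np.linalg.norm(f-n*(f@n))>5: print('LAT');return s
        if f@n>target: break
    bot.sleep(.25);f=F()-F0;print('hold ax',f@n,'t',bot.read_t())
    bot.sleep(.25);f=F()-F0;print('hold ax',f@n,'t',bot.read_t());return s
E
python3 - <<'E'
from feel import *
print(feel(-.079))
E
```

```text
-0.0802 -0.0804 ax -0.02 lat 0.44
-0.0814 -0.0814 ax -0.22 lat 0.49
-0.0826 -0.0826 ax -0.1 lat 0.63
-0.0838 -0.0839 ax -0.38 lat 0.61
-0.085 -0.0851 ax -0.43 lat 0.15
-0.0862 -0.0863 ax -0.34 lat 0.47
-0.0874 -0.0875 ax -0.53 lat 0.32
-0.0886 -0.0887 ax -0.45 lat 0.53
-0.0898 -0.0899 ax -0.52 lat 0.46
-0.091 -0.0911 ax -0.15 lat 0.37
-0.0922 -0.0922 ax -0.18 lat 0.55
-0.0934 -0.0932 ax 0.77 lat 0.1
-0.0946 -0.0943 ax 1.85 lat 0.94
-0.0958 -0.0955 ax 4.11 lat 0.51
hold ax 3.827473554352358 t 19.0667
hold ax 3.8798785970560545 t 19.3583
-0.0958000000000001
```

Floor felt at about 93 mm depth, held at 3.9 N. Drawing up, then the second press.

```bash
python3 - <<'E'
from feel import *
at(-.002,.07); bot.sleep(.3); F1=F(); print('F up',F1-np.load('F0.npy'),depth(),bot.read_t())
snap('side','u_side');snap('scene','u_scene')
at(-.088,.07); bot.sleep(.15)
print(feel(-.0895,3.6))
at(-.002,.07); bot.sleep(.3); print(depth(),bot.read_t())
at(.07,.1); bot.sleep(.2)
for s in('wrist','side','scene'): snap(s,'v_'+s)
print(bot.read_wrist_force(),bot.read_grip_width(),bot.read_t())
a=cv2.imread('pics/u_scene.png')[100:260,170:340];b=cv2.imread('pics/v_scene.png')[100:260,170:340]
cv2.imwrite('pics/u.png',np.hstack([cv2.resize(a,(400,376),interpolation=2),cv2.resize(b,(400,376),interpolation=2)]))
E
```

```text
F up [-0.38971197 -0.19499016 -0.58384704] -0.0020589170149269698 21.1917
-0.0907 -0.0909 ax -0.22 lat 0.18
-0.0919 -0.092 ax 0.27 lat 0.38
-0.0931 -0.0929 ax 0.78 lat 0.54
-0.0943 -0.094 ax 1.55 lat 0.21
-0.0955 -0.0952 ax 3.04 lat 0.88
-0.0967 -0.0964 ax 4.87 lat 0.59
hold ax 5.16057711449126 t 24.8083
hold ax 4.722470220169875 t 25.1
-0.09670000000000004
-0.002159965181425888 26.9
[-0.21712275 -0.2264577  -1.48596387] 0.01844196040544867 28.1167
```

View pics/u.png

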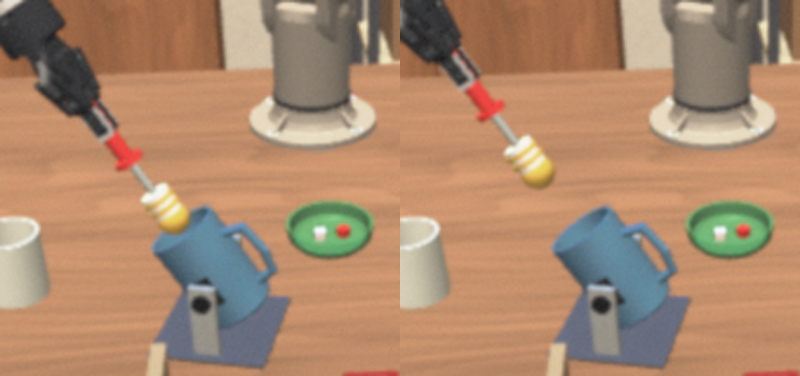

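View pics/v_wrist.png

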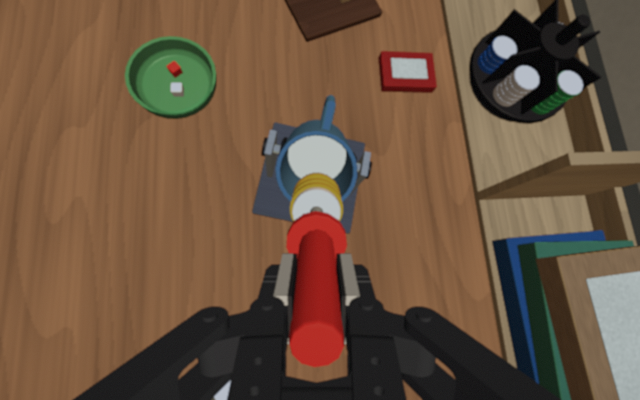

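The mug is unchanged and the brush is still aligned in the grip. Returning it to the fork.

```bash
python3 - <<'E'
from h import *
g=np.load('grasp_p.npy')
bot.move_ptp([.60,-.10,.40],Rg)
p=g-.08*rd; p[2]=.36
bot.move_ptp(p,Rg); p[2]=g[2]+.014; bot.move_linear(p,.15); bot.sleep(.3)
print(bot.read_tcp_pos(),bot.read_wrist_force(),bot.read_t()); np.save('Fa.npy',bot.read_wrist_force())
snap('side','p_side');snap('scene','p_scene')
a=cv2.imread('pics/p_scene.png')[120:270,300:440];b=cv2.imread('pics/p_side.png')[130:300,220:360]
cv2.imwrite('pics/p.png',np.hstack([cv2.resize(a,(395,423),interpolation=2),cv2.resize(b,(348,423),interpolation=2)]))
E
```

```text
[0.58002036 0.11971369 0.19063341] [-0.11818304 -0.52798311 -1.77950978] 31.5
```

View pics/p.png

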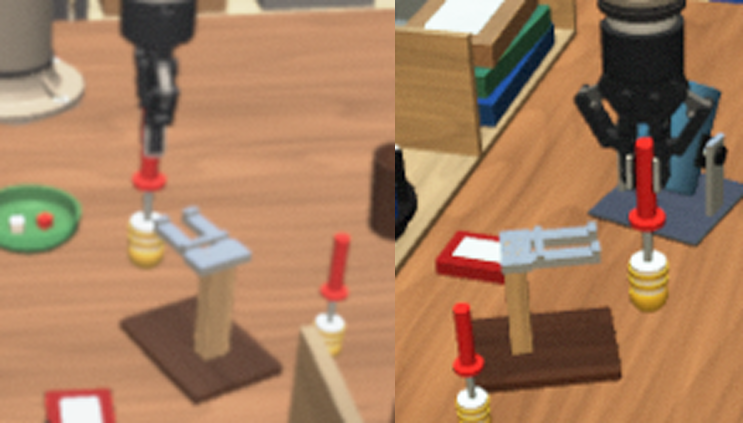

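Brush is upright in front of the open slot, with the stem in line with it (scene crop (150,205), side crop (647,245)). Sliding in with force checks.

```bash
python3 - <<'E'
from h import *
g=np.load('grasp_p.npy');Fa=np.load('Fa.npy')
for d in(.05,.025,0):
    bot.move_linear(g+[0,0,.014]-d*rd,.08); bot.sleep(.1); f=F()-Fa; print(d,f.round(2))
    if np.linalg.norm(f)>5: print('STOP');break
else:
  s=.014
  while s>-.006:
    s-=.001 if s<.006 else .003
    bot.move_linear(g+[0,0,s],.03); f=F()-Fa; print(round(s,4),round(bot.read_tcp_pos()[2]-g[2],4),f.round(2))
    if f[2]>3: break
bot.sleep(.2);print(F()-Fa,bot.read_tcp_pos(),g,bot.read_t())
snap('side','q_side');snap('scene','q_scene')
a=cv2.imread('pics/q_scene.png')[120:270,300:440];b=cv2.imread('pics/q_side.png')[130:300,220:360]
cv2.imwrite('pics/q.png',np.hstack([cv2.resize(a,(395,423),interpolation=2),cv2.resize(b,(348,423),interpolation=2)]))
E
```

```text
0.05 [-0.22  0.57  0.17]
0.025 [ 0.29  0.74 -0.19]
0 [ 0.    0.27 -0.42]
0.011 0.0109 [ 0.24  0.29 -0.15]
0.008 0.0078 [ 0.12  0.36 -0.07]
0.005 0.0048 [ 0.38  0.71 -0.05]
0.004 0.004 [ 0.02  0.65 -0.13]
0.003 0.003 [ 0.22  0.43 -0.01]
0.002 0.002 [ 0.37  0.5  -0.27]
0.001 0.0009 [ 0.1   0.33 -0.2 ]
0.0 0.0 [0.02 0.4  0.58]
-0.001 -0.0 [-2.5   0.52  7.71]
[-2.69381912 -0.02211296  7.265047  ] [0.65410713 0.14962929 0.17614552] [0.65398614 0.14958942 0.17619869] 36.35
```

View pics/q.png

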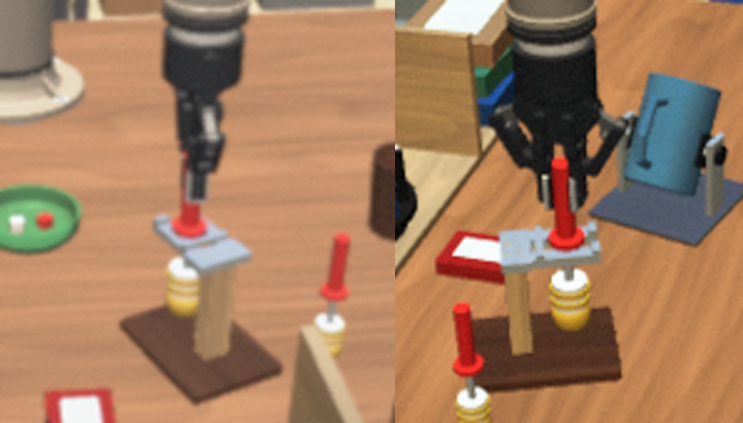

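Seated at the original height with 7 N of support, and the collar is on the tines. Releasing and retreating straight up.

```bash
python3 - <<'E'
from h import *
g=np.load('grasp_p.npy')
bot.move_linear(g,.02); bot.sleep(.2)
bot.ungrasp(); bot.sleep(.3)
bot.move_linear(g+[0,0,.12],.08); bot.move_ptp([.62,.12,.36],Rg); bot.sleep(.4)
snap('wrist','z_wrist');snap('side','z_side');snap('scene','z_scene')
print(bot.read_wrist_force(),bot.read_t())
a=cv2.imread('pics/z_scene.png')[120:270,300:440];b=cv2.imread('pics/z_side.png')[130:300,220:360];c=cv2.imread('pics/z_wrist.png')[50:180,290:430]
cv2.imwrite('pics/z.png',np.hstack([cv2.resize(a,(260,280),interpolation=2),cv2.resize(b,(230,280),interpolation=2),cv2.resize(c,(300,280),interpolation=2)]))
# mug/bystander shift check
for nm in('scene','side'):
    d=cv2.absdiff(cv2.imread(f'pics/{nm}0.png'),cv2.imread(f'pics/z_{nm}.png')).max(2)
    n_,l,s,c=cv2.connectedComponentsWithStats((d>40).astype(np.uint8)); print(nm,[q[:5].tolist() for q in s[1:] if q[4]>12])
E
```

```text
[ 0.09260847 -0.10707832  0.06288885] 40.4667
scene [[279, 0, 9, 61, 250], [289, 0, 46, 62, 1872], [341, 0, 48, 124, 3169], [293, 41, 3, 24, 46], [332, 48, 7, 25, 136], [323, 51, 3, 9, 18], [313, 63, 18, 21, 121], [300, 66, 18, 14, 110], [280, 71, 12, 41, 245], [289, 70, 11, 20, 93], [325, 75, 1, 29, 29], [305, 96, 9, 4, 23], [300, 100, 15, 6, 53], [294, 102, 5, 6, 18], [326, 102, 6, 5, 16], [300, 105, 31, 78, 1105], [300, 107, 18, 9, 86]]
side [[266, 0, 137, 163, 7366], [535, 0, 32, 63, 1261], [516, 46, 7, 13, 37], [543, 47, 59, 108, 1197], [520, 59, 18, 11, 46], [592, 58, 6, 8, 25], [538, 61, 10, 6, 28], [585, 66, 23, 60, 376], [518, 68, 26, 12, 101], [604, 80, 6, 28, 64], [534, 97, 4, 8, 14], [532, 110, 22, 89, 370], [274, 146, 9, 14, 57], [561, 150, 38, 22, 161], [606, 151, 20, 51, 283], [570, 156, 35, 49, 535], [545, 170, 24, 53, 384], [613, 189, 15, 30, 48]]
```

View pics/z.png

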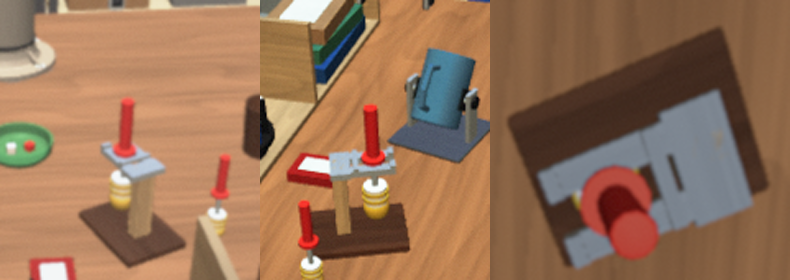

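The brush hangs upright in the seat. Only the robot differs from the start images, so nothing else moved. Handing in.

```bash
python3 -c "
from station import bot
bot.close_job();print(bot.read_t())"
```

```text
the job is handed in; nothing more can be done
the job is handed in; nothing more can be done
```

I brushed out the blue mug twice with the long brush, hung the brush back in the fork and handed the job in at about 40 s of the 66 s allowed. No verdict was reported.

- **Brush used:** the one in the rack measured about 196 mm. The look-alike standing loose measured about 145 mm and was left alone.
- **Presses:** I felt the bottom at about 93 mm below the rim. The two presses held at about 3.9 N and 4.9 N for over 0.5 s each, and sideways force stayed under 1 N. After each press the tip was drawn up to about 2 mm below the rim.
- **Return:** the collar seated at its original height, with about 7 N of support felt before I let go.
- **Last checks:** the final images show the brush upright with its collar between the lips and the gripper clear. Compared with the start images, only the robot had changed, so the mug and the bystanders had not visibly moved.
- **Measurements that disagreed:** mug mouth height came out between 144 and 151 mm, and tilt between 28° and 33°. I used 147 mm and 32°, which the 20 mm clearance inside the mug allowed for.

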